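Park the shorting bar and arm the high-voltage interlock with its key

TASK

Make the high-voltage bench ready to switch on. First park the shorting bar: slide its steel rod into the sloping holder until the guard is up against the holder's mouth and the side spring plunger has dropped into the rod's groove. Then take the flat-bowed interlock key from the key stand, push it fully home in the lock on the sloping console and turn it a full quarter turn clockwise; leave the bar and the key in place and let go, and do not disturb the T-handled key, the bottle, the beaker or the vial.

Things in the scene. Friction and masses are not known exactly. Their poses are not given: they have to be found in the camera images.
- bar: shorting bar, 160 mm long, 0.18 kg: black square handle, guard plate, steel rod 12 mm in diameter. Lies flat on the bench, axis 11 mm above it. Origin on the axis at the guard's front face; +x along the rod to the tip at +75 mm; guard x = -5..0, handle x = -85..-5 mm; z up as it lies. V groove (7 mm diameter) centred at x = +47 mm; the last 12 mm taper to a 5 mm nose.
- bar_handle (a point): middle of the bar's handle, on the axis at x = -45 mm: handle 22 x 22 mm in section, 80 mm long, ribbed. The guard is 36 mm wide, from 11 mm below to 16 mm above the axis.
- park_tube: bar holder: aluminium block 34 x 34 mm, 62 mm along its 14 mm through bore, on a steel foot 96 x 62 mm. Bore slopes 35 degrees down. Origin: centre of the bore's mouth, 90 mm above the table; +x down the bore, inwards; y level; z square to the bore, upwards. Parked, the bar's origin and axes lie on these, its handle sticking up out of the mouth.
- plunger (a joint): travel of the holder's side spring plunger (black knob on the block's +y flank, 47 mm down the bore): 0 = nose 4 mm into the bore; 2 to 3.2 mm while it rides on the full rod; under 1.5 mm once in the groove. Spring about 3.5 N at 3 mm; pushing the rod past it takes some 5 to 10 N.
- lock: fixed key lock in the middle of the console's sloping panel (27 degrees from level, facing the robot). Origin: centre of the plug's face, some 83 mm above the table and 8 mm above the panel; +z outwards along the key's axis; +x up the slope; y level. Keyway 23 mm (lock x) by 8.6 mm (y), mouth flared 2 mm a side over 6 mm. A fixed ward below lets the key turn only when fully home, then traps it.
- console: grey sloping console of the lock, fixed: 124 mm wide (y), 119 mm deep (x), 45 mm high in front (its -x side), 106 mm at the back; origin at the centre of its underside. Round the plug is a 54 mm square dark steel plate, 1 mm lower than the plug's face.
- key_plug (a joint): angle of the lock's round aluminium plug, 40 mm across: 0 = keyway along lock x, where the key goes in; 1.571 = end stop, a quarter turn clockwise seen from outside (about lock -z). Stays where left; friction about 0.06 N m. The key has about 0.13 rad of play in it, so turn the key some 0.13 rad farther than the plug is to go.
- key: interlock key, 85 mm long, 0.09 kg: black flat bow, steel shoulder disc 30 mm in diameter (z = 0..5 mm), steel blade 20 mm wide (x), 6 mm thick (y), down to z = -30 mm, last 5 mm tapered. Origin on the axis under the shoulder; +z to the bow. Stands upright on its shoulder in a pocket of the key stand, 40 mm up, turned up to 30 degrees. Home, origin and z lie on the lock's; fits either way round.
- key_bow (a point): middle of the key's flat bow, 34 mm above the key's origin: 36 mm wide (key x), 10 mm thick (key y), z = 13..55 mm; grip it across its thickness
- t_key: cabinet key, to be left alone: all steel, T-handled (bar 64 mm long, 12 mm thick, along its x, 46 mm above its origin), upright in the other pocket of the key stand, shoulder 40 mm above the table
- key_stand: fixed key stand, grey slab 116 x 50 mm, 40 mm high, on a 126 x 58 mm foot; origin at the centre of its underside; two round pockets, 22.5 mm in diameter and 34 mm deep, at x = -28 and +28 mm
- test_cell: fixed test cell ahead of the robot, an obstacle: box base 201 mm (x) by 168 mm (y), 60 mm high, with a round tower near its middle, 120 mm wide up to 145 mm, then 94 mm wide up to 205 mm, with a white rod up to 270 mm
- media_bottle: glass media bottle with a blue cap, 70 mm in diameter, 147 mm high, beside the console; origin under its centre; leave alone
- beaker_pipettes: clear beaker with pipettes, 72 mm in diameter, 101 mm high; origin under its centre; leave alone
- vial_1: glass vial with a black cap, 28 mm in diameter, 58 mm high; origin under its centre; leave alone

How it is judged:
On the way, in this order (a step that is already met when the one before it is completed fails the run):
1. the shorting bar is parked: guard at the holder's mouth, plunger in the groove (x of bar in the frame of park_tube between -0.0035 and 0.003 m and y of bar in the frame of park_tube between -0.004 and 0.004 m and z of bar in the frame of park_tube between -0.004 and 0.004 m and angle between the x axis of bar and the x axis of park_tube, either way round below 0.1 rad and value of joint plunger below 0.0015 m), for 0.2 s.
2. the interlock key is fully home in the lock, with the bar still parked (all of step 1 and x of key in the frame of lock between -0.004 and 0.004 m and y of key in the frame of lock between -0.004 and 0.004 m and z of key in the frame of lock between -0.003 and 0.0025 m and angle between the z axis of key and the z axis of lock, either way round below 0.1 rad), for 0.1 s.
3. the key has turned the plug a quarter turn clockwise (x of key in the frame of lock between -0.004 and 0.004 m and y of key in the frame of lock between -0.004 and 0.004 m and z of key in the frame of lock between -0.003 and 0.0025 m and angle between the z axis of key and the z axis of lock, either way round below 0.1 rad and value of joint key_plug above 1.4 rad), for 0.2 s.
At the end, for the whole second after the job is handed in: bar parked (guard within 3.5 mm of the mouth, on axis within 4 mm and 0.1 rad, plunger under 1.5 mm out, in the groove); interlock key home in the lock (shoulder within 2.5 mm of the face, centred within 4 mm, straight within 0.1 rad), plug at 1.4 rad or more; all at rest (all of step 1 and all of step 3 and linear speed of each of bar, key below 0.02 m/s and velocity of joint key_plug below 0.1 rad/s); the robot touches nothing.
It fails at once if the T-handled key is moved more than 15 mm (distance of t_key from where it was at the start of the episode above 0.015 m).
It fails at once if the media bottle is moved more than 25 mm or tipped (distance of media_bottle from where it was at the start of the episode above 0.025 m or angle between media_bottle's own z axis and vertical above 0.4 rad).
It fails at once if the beaker is moved more than 25 mm or tipped (distance of beaker_pipettes from where it was at the start of the episode above 0.025 m or angle between beaker_pipettes's own z axis and vertical above 0.4 rad).
It fails at once if the vial is moved more than 25 mm or tipped (distance of vial_1 from where it was at the start of the episode above 0.025 m or angle between vial_1's own z axis and vertical above 0.4 rad).
It also fails if it takes over 72 s, if anything falls off the work surface, if the arm or the gripper's body presses on something with over 40 N, if the wrist force passes 120 N, or if a joint passes its speed limit or range.

ROBOT

A 6-joint arm with a two-finger parallel gripper is mounted at the origin on a cart in front of the work surface, level with it; the furniture and walls round the work are solid. World frame = base frame: x ahead of the robot, y to its left, z up, the work surface at z = 0. Lengths are in m, angles in rad, forces in N, time in s.
With the tool pointing down it reaches from about 0.3 to 0.95 m from the base axis. Payload 3.1 kg.
Tool frame: the origin (TCP) lies where the fingers leave the gripper's body, on its centre line; the fingertips stand 73 mm ahead of it and the grasp point (between the pads) lies 54 mm ahead of it (tip_extent is the distance from the TCP to the fingertips, in m); z points along the fingers, y is the line along which they close (so a half turn about z gives the same grasp; the last joint's range is limited). The gripper opens to 85 mm and grips with 20 to 120 N. Pads are 22 mm wide; open, the fingers measure 114 mm over their backs; the gripper's body (76 mm by 85 mm) begins 54 mm behind the grasp point. The pads swing forward as they close: fully open they stand 13 mm farther back than shut.
Start: joints at [1.037, 0.308, 1.634, -0, 1.2, -0.07], TCP at [0.28, 0.559, 0.304] pointing down, gripper open.
Joint ranges: [-3.06, 3.06], [-0.79, 1.96], [0.05, 2.63], [-1.19, 4.34], [0.05, 2.64], [-2.94, 2.94]. Speed limits (rad/s): [2.79, 2.79, 3.14, 3.14, 3.14, 3.14].

INTERFACE

Orientations are given as [roll, pitch, yaw] about the fixed x, y, z axes, in that order (R = Rz(yaw) Ry(pitch) Rx(roll)).
In Python, from station import * gives the robot as it stands.
- The arm moves only by the shell command python3 -m handwheel 'ROWS' [FORCE]. ROWS is JSON, a list of rows, each a list of 7 numbers: the shift along the tool's x, y, z in m, then the turn, a rotation vector about the tool's x, y, z in degrees, then the gripper command: -1 is shut, 1 is fully open, values between are in proportion. In form: [[tx, ty, tz, rx, ry, rz, gripper], ...]. A call has 1 to 10 rows; each row shifts and turns the commanded pose from where the row before left it, along the tool's axes as they then stand; what a row does not reach is not made up. A row lasts 1/8 s, in which the tool goes at most 62.5 mm and 10.7 degrees, less where a joint would pass 70% of its speed; a pose out of reach is approached as far as the arm can. A call with a gripper value outside its range is refused whole. The fingers move at their own pace and stop on an object; FORCE is the grip in N (left out, the last holds). Time passes only in rows, so rows that do not move let the fingers close. It gives the time, the measured TCP pose, the force, the opening and the grip force at its end, in the units of the state.
- get_state(): the state, without advancing time (a new reading comes with each control period).
- grab_frame(name): name is "scene" or "top"; returns a dict with "pixels" (384x512x3 uint8, red, green, blue), "fx", "fy", "cx", "cy" (pixels), "R" (3x3) and "t" (3): a world point X has camera coordinates R X + t. Camera axes: x right, y down, z forward; pixel columns grow to the right and rows downward; lengths in m; the calibration is good to about 2 mm. A picture is of the moment at which its call begins. There is no depth.
- hand_in(): hands the job in; it is judged then, once.
The state is a dict: "time": time; "joint_pos": joint angles; "qvel": joint speeds; "joint_torque": joint torques, N m; "ee_pos": TCP position; "tool_rot": TCP orientation; "ft_force": force on the tool from outside, world axes, zero at the start; "wrist_torque": the same for the moment, N m; "finger_gap": opening from 0.0 (shut) to 1.0 (fully open); "grasp_force": force on a finger pad.
Only numpy, scipy, OpenCV 4.12 (cv2) and the standard library are available. Lean on these libraries where they do the work, as an engineer would, in place of code of your own. Each camera call takes 0.05 s, during which the arm holds its last target. There are 200 camera calls.

## Working session

There is one attempt and no reset: what is moved stays moved. The work goes in short steps, Python scripts to look and compute and a shell command to move; the robot and the scene stay as the last step left them, time stands still between calls to the robot, and variables do not carry over. Pictures are saved under pics/ and viewed, at most 10 in all, crops included, and the job is handed in when it is done.

```bash
mkdir -p pics; ls; python3 - <<'E'
from station import *
import cv2,numpy as np
for n in("scene","top"):
    f=grab_frame(n); np.savez(f"pics/{n}0.npz",**f); cv2.imwrite(f"pics/{n}0.png",cv2.resize(f["pixels"][:,:,::-1],(800,600),interpolation=cv2.INTER_CUBIC))
    R=np.array(f["R"]);print(n,f["fx"],f["cx"],f["cy"],R.round(3).tolist(),(-R.T@np.array(f["t"])).round(3))
s=get_state();print(s)
E
```

```text
pics
scene 410.75981455408896 262.61668823555647 194.28553839962527 [[-0.46, -0.888, -0.004], [-0.49, 0.258, -0.832], [0.74, -0.381, -0.554]] [-0.153  0.567  0.603]
top 447.5813357030721 256.198641936607 190.54067412410095 [[-0.009, -1.0, 0.02], [-0.997, 0.007, -0.078], [0.078, -0.021, -0.997]] [0.455 0.245 1.139]
{'time': 0.1, 'joint_pos': array([ 1.03732609e+00,  3.08899024e-01,  1.63509059e+00,  3.86318522e-06,
        1.19971638e+00, -6.96872603e-02]), 'qvel': array([-0.00162577, -0.00205607, -0.00220445, -0.00108084,  0.00228373,
       -0.0008933 ]), 'joint_torque': array([-8.44924284e-05, -4.16404939e+01, -2.77646005e+01, -9.65003522e-06,
        4.01414974e-03, -1.92109530e-05]), 'ee_pos': array([0.27928865, 0.55844257, 0.30275861]), 'tool_rot': array([-3.13948469e+00, -1.50742413e-04,  2.67780812e+00]), 'ft_force': array([-0.28613932, -0.16358813, -0.72009876]), 'wrist_torque': array([ 0.03717111,  0.01501584, -0.03756572]), 'grasp_force': 0.0, 'finger_gap': 1.0003211751743692}
```

View pics/scene0.png

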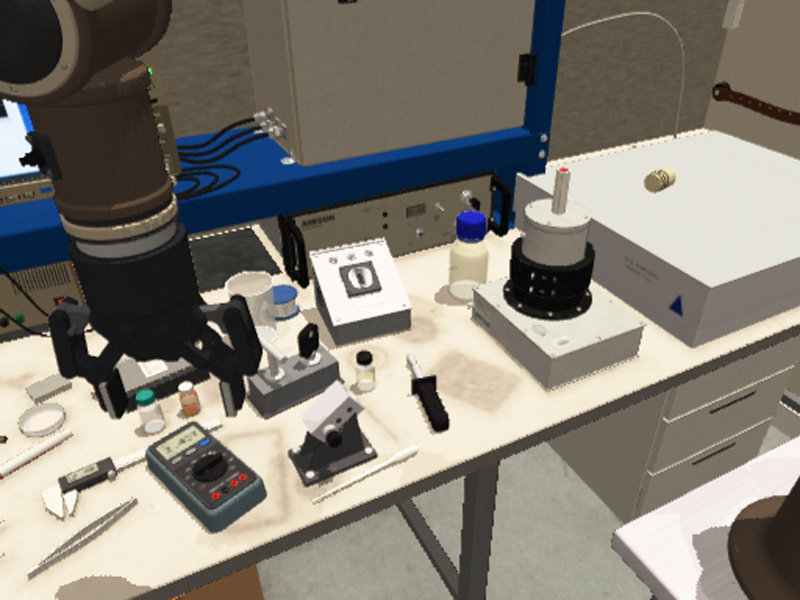

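View pics/top0.png

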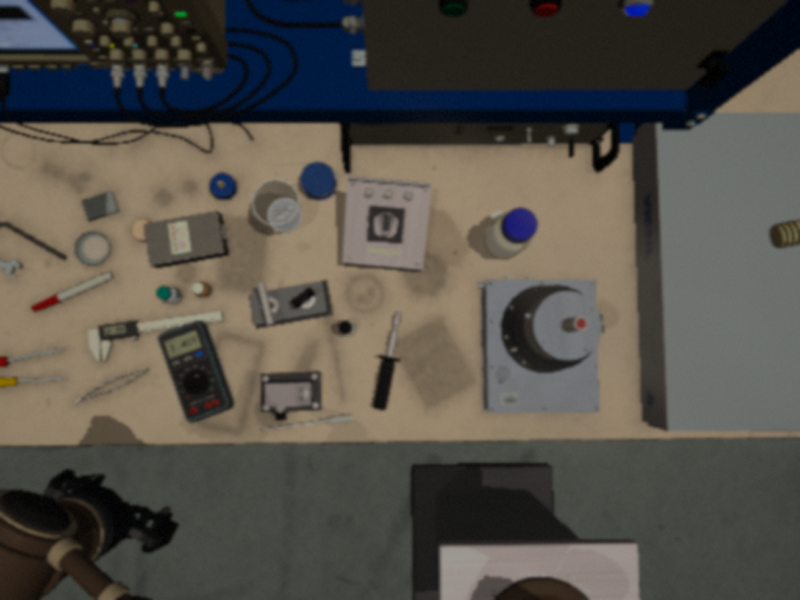

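The scene view shows the holder (335,430), key stand (295,375) with the black flat bow (308,338), console lock (362,280), and bar (430,390). In the top view: holder (290,392), stand (290,303), lock (386,225), bar (387,365).

```bash
python3 - <<'E'
import cv2,numpy as np
f=np.load("pics/scene0.npz")["pixels"][:,:,::-1]; g=np.load("pics/top0.npz")["pixels"][:,:,::-1]
a=f[195:315,150:300]; b=g[110:275,155:280]
r=lambda im,s:cv2.resize(im,None,fx=s,fy=s,interpolation=cv2.INTER_CUBIC)
A=r(a,2.9);B=r(b,2.9)
H=600;c=np.zeros((H,800,3),np.uint8);c[:A.shape[0],:A.shape[1]]=A;c[:B.shape[0],437:437+B.shape[1]]=B[:, :363]
cv2.imwrite("pics/crop.png",c);print(A.shape,B.shape)
E
```

```text
(348, 435, 3) (478, 362, 3)
```

View pics/crop.png

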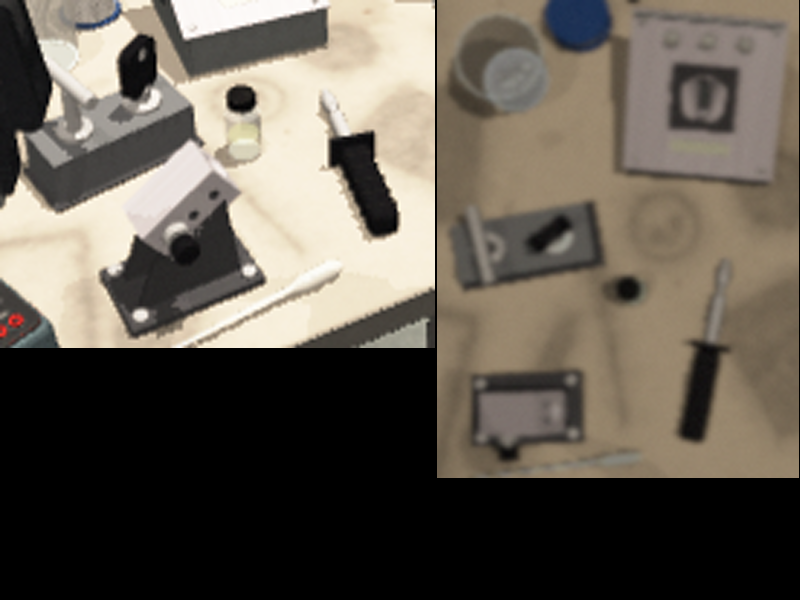

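The crop shows the holder's mouth on the right (−y) side with the knob towards −x, so the bore runs towards +y and down. The bar lies with its rod pointing towards +x. The flat bow stands in the stand's right-hand pocket.

```bash
cat > cam.py <<'E'
import numpy as np,cv2
class Cam:
    def __init__(s,f):
        s.K=np.array([[f["fx"],0,f["cx"]],[0,f["fy"],f["cy"]],[0,0,1.]]);s.R=np.array(f["R"]);s.t=np.array(f["t"]);s.c=-s.R.T@s.t
    def ray(s,u,v): return s.R.T@np.linalg.inv(s.K)@np.array([u,v,1.])
    def plane(s,u,v,z): d=s.ray(u,v); return s.c+d*(z-s.c[2])/d[2]
    def px(s,X): p=s.K@(s.R@np.asarray(X,float)+s.t); return p[:2]/p[2]
def tri(c1,p1,c2,p2):
    d1,d2=c1.ray(*p1),c2.ray(*p2); A=np.c_[d1,-d2]; k=np.linalg.lstsq(A,c2.c-c1.c,rcond=None)[0]
    a,b=c1.c+k[0]*d1,c2.c+k[1]*d2; return (a+b)/2,np.linalg.norm(a-b)
E
python3 - <<'E'
import cv2,numpy as np
from cam import *
F=np.load("pics/scene0.npz");G=np.load("pics/top0.npz");f=F["pixels"][:,:,::-1];g=G["pixels"][:,:,::-1]
c=np.zeros((600,800,3),np.uint8)
def put(im,u,v,w,h,s,X,Y):
    p=cv2.resize(im[v:v+h,u:u+w],None,fx=s,fy=s,interpolation=cv2.INTER_CUBIC)
    for k in range(0,w,10): cv2.line(p,(k*s,0),(k*s,4),(0,0,255),1); cv2.putText(p,str(u+k),(k*s,14),0,.3,(0,0,255))
    for k in range(0,h,10): cv2.line(p,(0,k*s),(4,k*s),(0,0,255),1); cv2.putText(p,str(v+k),(6,k*s+3),0,.3,(0,0,255))
    c[Y:Y+h*s,X:X+w*s]=p
put(f,183,245,60,65,5,0,0); put(g,164,235,46,40,6,305,0); put(g,155,178,60,32,4,305,245)
put(f,150,200,70,66,4,0,330); put(g,218,112,62,64,4,285,375)
put(f,195,155,68,62,4,537,352);put(f,255,220,40,60,4,590,0); put(g,233,195,30,70,3,700,0)
cv2.imwrite("pics/crop2.png",c)
T=Cam(G)
hsv=cv2.cvtColor(g,cv2.COLOR_BGR2HSV)
def comps(mask,roi):
    m=np.zeros_like(mask);u,v,w,h=roi;m[v:v+h,u:u+w]=mask[v:v+h,u:u+w]
    cs,_=cv2.findContours(m,cv2.RETR_EXTERNAL,cv2.CHAIN_APPROX_NONE);return sorted(cs,key=cv2.contourArea)[::-1]
dark=(g.max(2)<62).astype(np.uint8)
for n,roi in(("bar",(233,195,30,70)),("bow",(180,180,25,25)),("foot",(160,232,50,45)),("plate",(225,125,45,40))):
    for cc in comps(dark,roi)[:2]: print(n,cv2.contourArea(cc),cv2.minAreaRect(cc))
E
```

```text
Traceback (most recent call last):
ValueError: could not broadcast input array from shape (256,248,3) into shape (225,248,3)
```

```bash
python3 - <<'E'
import cv2,numpy as np
from cam import *
F=np.load("pics/scene0.npz");G=np.load("pics/top0.npz");f=F["pixels"][:,:,::-1];g=G["pixels"][:,:,::-1]
c=np.zeros((600,800,3),np.uint8)
def put(im,u,v,w,h,s,X,Y):
    p=cv2.resize(im[v:v+h,u:u+w],None,fx=s,fy=s,interpolation=cv2.INTER_CUBIC)
    for k in range(0,w,10): cv2.line(p,(k*s,0),(k*s,4),(0,0,255),1); cv2.putText(p,str(u+k),(k*s,14),0,.3,(0,0,255))
    for k in range(0,h,10): cv2.line(p,(0,k*s),(4,k*s),(0,0,255),1); cv2.putText(p,str(v+k),(6,k*s+3),0,.3,(0,0,255))
    p=p[:600-Y,:800-X];c[Y:Y+p.shape[0],X:X+p.shape[1]]=p
put(f,183,245,60,65,5,0,0); put(g,164,235,46,40,6,305,0); put(g,155,178,60,32,4,305,245)
put(f,150,200,70,66,4,0,330); put(g,218,112,62,56,4,285,375)
put(f,195,155,68,62,4,537,352);put(f,255,220,27,60,4,590,0); put(g,233,195,30,70,3,705,0)
cv2.imwrite("pics/crop2.png",c)
T=Cam(G)
def comps(mask,roi):
    m=np.zeros_like(mask);u,v,w,h=roi;m[v:v+h,u:u+w]=mask[v:v+h,u:u+w]
    cs,_=cv2.findContours(m,cv2.RETR_EXTERNAL,cv2.CHAIN_APPROX_NONE);return sorted(cs,key=cv2.contourArea)[::-1]
dark=(g.max(2)<62).astype(np.uint8)
for n,roi in(("bar",(233,195,30,70)),("bow",(180,180,25,25)),("foot",(160,232,50,45)),("plate",(225,125,45,40))):
    for cc in comps(dark,roi)[:2]: print(n,cv2.contourArea(cc),cv2.minAreaRect(cc))
E
```

```text
bar 235.0 ((245.3654022216797, 244.67308044433594), (11.178619384765625, 33.339744567871094), 11.309932708740234)
bow 86.5 ((192.85366821289062, 190.3170623779297), (6.559298515319824, 17.803810119628906), 51.34019470214844)
bow 10.0 ((192.0751190185547, 202.9884033203125), (1.6726291179656982, 24.177093505859375), 81.25383758544922)
foot 146.5 ((189.887939453125, 243.59483337402344), (33.8770637512207, 14.837628364562988), 23.198591232299805)
foot 33.0 ((179.5, 264.5), (7.0, 13.0), 90.0)
plate 385.5 ((246.2029266357422, 143.36175537109375), (20.861448287963867, 20.631359100341797), 4.398705005645752)
```

View pics/crop2.png

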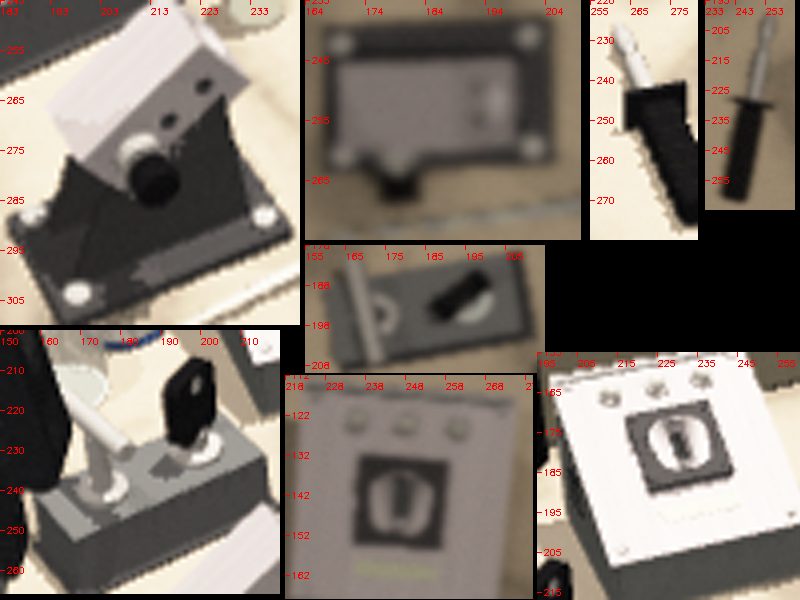

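Pixel readings from the crops:

| Feature | top | scene |
|---|---|---|
| Bore mouth | (195.2,252) | – |
| Mouth near-edge middle | (195.3,259.3) | (228,257.4) |
| Foot bolts | (170,242), (201.2,241.3), (170.2,261.2), (202,259.5) | – |
| Bow | (192.9,190.3) | (197.5,218) |
| Plug | (247,143.7) | (231.5,178.8) |
| Bar tip | (254,200.3) | – |
| Bar guard | (248.7,228.3) | – |
| Bar handle end | (243,261.7) | – |

```bash
python3 - <<'E'
import cv2,numpy as np
from cam import *
F=np.load("pics/scene0.npz");G=np.load("pics/top0.npz");g=G["pixels"][:,:,::-1];S=Cam(F);T=Cam(G)
n=lambda v:np.round(v,4)
an=lambda v:round(float(np.degrees(np.arctan2(v[1],v[0]))),1)
print("mouth",n(T.plane(195.2,252,.09)),"neartri",tri(T,(195.3,259.3),S,(228,257.4)))
b=[T.plane(u,v,.008) for u,v in((170,242),(201.2,241.3),(170.2,261.2),(202,259.5))]
print("bolts",n(b)[:,:2].tolist(),an(b[0]-b[1]),an(b[2]-b[3]),an(b[0]-b[2])+0,an(b[1]-b[3]))
tip,gu,he=T.plane(254,200.3,.011),T.plane(248.7,228.3,.011),T.plane(243,261.7,.011)
print("bar",n(tip),n(gu),n(he),an(tip-gu),an(gu-he),an(tip-he),np.linalg.norm(tip-gu),np.linalg.norm(gu-he))
dark=(g.max(2)<62).astype(np.uint8)
m=np.zeros_like(dark);m[195:265,233:263]=dark[195:265,233:263]
for z in(.011,.022):
  P=np.array([T.plane(x,y,z)[:2] for y,x in np.argwhere(m[232:265])+[232,0]]);c=P.mean(0);w=np.linalg.svd(P-c)[2][0];print("handle",n(c),an(w*np.sign(w[0])))
print("bow",tri(T,(192.9,190.3),S,(197.5,218)),n(T.plane(192.9,190.3,.088)),"disc",n(T.plane(196,193,.045)),n(S.plane(200,229.5,.045)))
m=np.zeros_like(dark);m[180:201,180:203]=dark[180:201,180:203]
P=np.array([T.plane(x,y,.088)[:2] for y,x in np.argwhere(m)]);c=P.mean(0);w=np.linalg.svd(P-c)[2][0];print("bowline",n(c),an(w),np.ptp(P@w))
print("plug",tri(T,(247,143.7),S,(231.5,178.8)),n(T.plane(247,143.7,.083)),n(S.plane(231.5,178.8,.083)))
m=np.zeros_like(dark);m[125:165,225:270]=dark[125:165,225:270]
cs=max(cv2.findContours(m,0,1)[0],key=cv2.contourArea);bx=cv2.boxPoints(cv2.minAreaRect(cs));print("plate",n([T.plane(u,v,.082) for u,v in bx])[:,:2].tolist(),n(T.plane(*bx.mean(0),.082)))
# stand slab dark corners
print("stand",n([T.plane(u,v,.04)[:2] for u,v in((162,187),(209.5,180),(213,199),(166,208))]).tolist())
E
```

```text
mouth [0.395  0.3654 0.09  ] neartri (array([0.3782586 , 0.36563696, 0.08842351]), np.float64(0.0005769526035513447))
bolts [[0.4158, 0.4378], [0.4168, 0.3599], [0.3682, 0.437], [0.3716, 0.3579]] 90.7 92.4 0.9 2.6
bar [0.5184 0.2268 0.011 ] [0.4482 0.2407 0.011 ] [0.3653 0.2555 0.011 ] -11.2 -10.2 -10.6 0.07163334741688059 0.08422845038852259
handle [0.4037 0.2505] -11.9
handle [0.4042 0.2505] -11.9
bow (array([0.53900999, 0.3708097 , 0.07380911]), np.float64(0.004662323386385767)) [0.5388 0.3713 0.088 ] disc [0.5355 0.3689 0.045 ] [0.5334 0.3674 0.045 ]
bowline [0.5388 0.3715] 127.2 0.04159161764783462
plug (array([0.6503338 , 0.24169577, 0.07493926]), np.float64(0.003825445559652017)) [0.6497 0.2434 0.083 ] [0.6371 0.245  0.083 ]
plate [[0.628, 0.2721], [0.6776, 0.2681], [0.6735, 0.2184], [0.6238, 0.2226]] [0.6507 0.2453 0.082 ]
stand [[0.5513, 0.4527], [0.5677, 0.3364], [0.5208, 0.3278], [0.4997, 0.4426]]
```

```bash
cat > go.py <<'E'
import numpy as np
from scipy.spatial.transform import Rotation as Ro
from scipy.linalg import fractional_matrix_power as fp
from station import get_state
def cur():
    s=get_state();return np.array(s["ee_pos"]),Ro.from_euler("xyz",s["tool_rot"]).as_matrix(),s
def frame(z,y):  # tool rotation from z direction, approx y
    z=np.array(z,float);z/=np.linalg.norm(z);y=np.array(y,float);y-=z*(y@z);y/=np.linalg.norm(y)
    return np.c_[np.cross(y,z),y,z]
def rel(p,R,N):
    p0,R0,s=cur();T=np.eye(4);T[:3,:3]=R0.T@R;T[:3,3]=R0.T@(np.array(p)-p0)
    M=fp(T,1/N).real
    print("N",N,"row",np.round(M[:3,3],4).tolist(),np.round(np.degrees(Ro.from_matrix(M[:3,:3]).as_rotvec()),2).tolist(),"total",np.round(T[:3,3],4).tolist(),np.round(np.degrees(Ro.from_matrix(T[:3,:3]).as_rotvec()),2).tolist(),"q",np.round(s["joint_pos"],2).tolist())
E
python3 - <<'E'
from go import *
a=np.radians(79.2);rel([.404,.249,.20],frame([0,0,-1],[np.cos(a),np.sin(a),0]),9)
E
```

```text
N 9 row [-0.0246, -0.0278, 0.0114] [-0.01, -0.0, -1.75] total [-0.25, -0.2207, 0.1032] [-0.12, -0.03, -15.77] q [1.04, 0.31, 1.64, 0.0, 1.2, -0.07]
```

```bash
python3 -m handwheel '[[-0.0246,-0.0278,0.0114,0,0,-1.75,1],[-0.0246,-0.0278,0.0114,0,0,-1.75,1],[-0.0246,-0.0278,0.0114,0,0,-1.75,1],[-0.0246,-0.0278,0.0114,0,0,-1.75,1],[-0.0246,-0.0278,0.0114,0,0,-1.75,1],[-0.0246,-0.0278,0.0114,0,0,-1.75,1],[-0.0246,-0.0278,0.0114,0,0,-1.75,1],[-0.0246,-0.0278,0.0114,0,0,-1.75,1],[-0.0246,-0.0278,0.0114,0,0,-1.75,1],[0,0,0,0,0,0,0]]' 60; python3 - <<'E'
from go import *
import cv2
from cam import *
from station import grab_frame
a=np.radians(79.2);rel([.404,.249,.077],frame([0,0,-1],[np.cos(a),np.sin(a),0]),4)
for n in("scene","top"):
    f=grab_frame(n);C=Cam(f);im=f["pixels"][:,:,::-1].copy()
    np.savez(f"pics/{n}1.npz",**f)
    if n=="scene":
        for X in((.404,.249,.022),(.65,.2445,.083),(.536,.369,.095),(.395,.3655,.09)):
            u,v=C.px(X);print(n,X,u,v)
            cv2.circle(im,(int(u+.5),int(v+.5)),0,(0,0,255),-1)
        cv2.imwrite("pics/s1.png",cv2.resize(im[150:310,150:330],None,fx=3.75,fy=3.75,interpolation=cv2.INTER_NEAREST)[:600])
E
```

```text
time: 1.35
ee_pos: [0.4039, 0.2479, 0.2]
tool_rot: [-3.14, -0.002, 2.949]
ft_force: [1.3, -0.0, -0.4]
finger_gap: 0.816
grasp_force: 0.0
N 4 row [-0.0, 0.0003, 0.0308] [-0.03, -0.03, -0.06] total [-0.0002, 0.0013, 0.123] [-0.12, -0.13, -0.24] q [0.46, 0.15, 2.06, -0.0, 0.93, -0.92]
scene (0.404, 0.249, 0.022) 276.369975085429 256.0245220199587
scene (0.65, 0.2445, 0.083) 229.56926265792913 176.30234853797526
scene (0.536, 0.369, 0.095) 196.76117812951958 210.4242307445425
scene (0.395, 0.3655, 0.09) 224.60907184914277 251.32934646470656
```

View pics/s1.png

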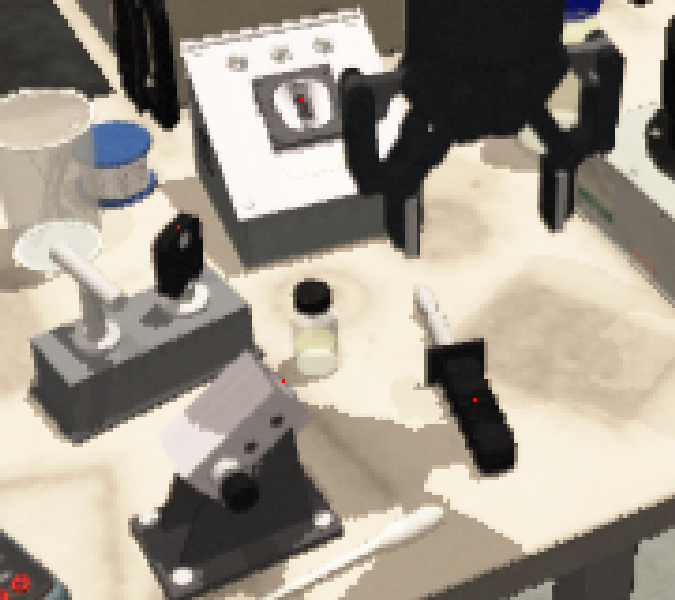

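The back-projected red points fall on the handle middle (475,400), the plug (302,100) and the bow (178,226), so the estimates hold. I'll go down to the bar.

```bash
python3 -m handwheel '[[0,0.0005,0.031,0,0,0,0],[0,0.0005,0.031,0,0,0,0],[0,0.0003,0.031,0,0,0,0],[0,0,0.015,0,0,0,0],[0,0,0.008,0,0,0,0],[0,0,0.006,0,0,0,0],[0,0,0,0,0,0,0]]' 60; python3 -m handwheel '[[0,0,0,0,0,0,-0.4],[0,0,0,0,0,0,-1],[0,0,0,0,0,0,-1],[0,0,0,0,0,0,-1],[0,0,0,0,0,0,-1],[0,0,0,0,0,0,-1]]' 60; python3 - <<'E'
from go import *
print(cur()[2]["joint_pos"].round(3))
E
```

```text
time: 2.33
ee_pos: [0.4045, 0.2515, 0.0796]
tool_rot: [3.141, 0.0, 2.953]
ft_force: [0.2, 0.3, 0.3]
finger_gap: 0.502
grasp_force: 0.0
time: 3.08
ee_pos: [0.405, 0.2515, 0.0802]
tool_rot: [3.141, 0.001, 2.953]
ft_force: [-1.2, -0.3, 5.2]
finger_gap: 0.237
grasp_force: 60.4
[ 0.464  0.38   2.098 -0.     0.663 -0.917]
```

```bash
python3 -m handwheel '[[0,0,-0.02,0,0,0,-1],[0,0,-0.04,0,0,0,-1],[0,0,-0.04,0,0,0,-1],[0,0,-0.03,0,0,0,-1],[0,0,0,0,0,0,-1]]'; cat > park.py <<'E'
from go import *
M=np.array([.395,.3655,.09]);O=np.array([-.0445,0,.0692])
def tube(psi):
    c,s=np.cos(np.radians(psi)),np.sin(np.radians(psi));k,d=np.cos(np.radians(35)),np.sin(np.radians(35))
    x=np.array([c*k,s*k,-d]);y=np.array([-s,c,0]);return np.c_[x,y,np.cross(x,y)]
def target(s,psi=91.5,M=M,O=O):
    B=tube(psi);R=np.c_[-B[:,0],B[:,1],-B[:,2]];return M+s*B[:,0]-R@O,R
def where(psi=91.5,O=O):
    p,R,_=cur();B=tube(psi);return np.round(B.T@(p+R@O-M)*1e3,1),np.round(np.degrees(Ro.from_matrix(B.T@np.c_[-R[:,0],R[:,1],-R[:,2]]).as_rotvec()),2)
E
python3 - <<'E'
from park import *
from station import grab_frame
p,R=target(-.1);print(p);rel(p,R,14)
for n in("scene","top"): np.savez(f"pics/{n}2.npz",**grab_frame(n))
E
```

```text
time: 3.7
ee_pos: [0.4058, 0.2521, 0.2116]
tool_rot: [3.138, 0.005, 2.953]
ft_force: [-0.0, 0.6, -2.7]
finger_gap: 0.246
grasp_force: 59.5
[0.3970595  0.28685098 0.22956712]
N 14 row [-0.0007, 0.0024, -0.0018] [2.22, 1.82, -7.06] total [0.0151, 0.0325, -0.018] [31.06, 25.47, -98.82] q [0.46, 0.14, 2.05, 0.0, 0.95, -0.92]
```

```bash
python3 -m handwheel '[[-0.0007,0.0024,-0.0018,2.22,1.82,-7.06,-1],[-0.0007,0.0024,-0.0018,2.22,1.82,-7.06,-1],[-0.0007,0.0024,-0.0018,2.22,1.82,-7.06,-1],[-0.0007,0.0024,-0.0018,2.22,1.82,-7.06,-1],[-0.0007,0.0024,-0.0018,2.22,1.82,-7.06,-1],[-0.0007,0.0024,-0.0018,2.22,1.82,-7.06,-1],[-0.0007,0.0024,-0.0018,2.22,1.82,-7.06,-1]]';python3 -m handwheel '[[-0.0007,0.0024,-0.0018,2.22,1.82,-7.06,-1],[-0.0007,0.0024,-0.0018,2.22,1.82,-7.06,-1],[-0.0007,0.0024,-0.0018,2.22,1.82,-7.06,-1],[-0.0007,0.0024,-0.0018,2.22,1.82,-7.06,-1],[-0.0007,0.0024,-0.0018,2.22,1.82,-7.06,-1],[-0.0007,0.0024,-0.0018,2.22,1.82,-7.06,-1],[-0.0007,0.0024,-0.0018,2.22,1.82,-7.06,-1],[0,0,0,0,0,0,-1]]'; python3 - <<'E'
from park import *
import cv2
from station import grab_frame
p,R=target(-.1);rel(p,R,1);print(where())
c=np.zeros((600,800,3),np.uint8)
for i,(n,u,v,w,h) in enumerate((("scene",170,200,100,100),("top",160,190,100,100))):
    f=grab_frame(n);np.savez(f"pics/{n}3.npz",**f);c[:400,i*400:i*400+400]=cv2.resize(f["pixels"][v:v+h,u:u+w,::-1],None,fx=4,fy=4,interpolation=cv2.INTER_CUBIC)
cv2.imwrite("pics/p3.png",c[:400])
E
```

```text
time: 4.68
ee_pos: [0.4059, 0.2689, 0.2171]
tool_rot: [-2.99, -0.311, -2.479]
ft_force: [0.8, -0.0, -1.6]
finger_gap: 0.242
grasp_force: 59.5
time: 5.68
ee_pos: [0.3945, 0.2857, 0.2246]
tool_rot: [3.13, -0.616, -1.538]
ft_force: [0.3, -0.2, -1.2]
finger_gap: 0.236
grasp_force: 59.5
N 1 row [0.002, -0.0025, -0.0047] [0.41, -0.3, 0.33] total [0.002, -0.0025, -0.0047] [0.41, -0.3, 0.33] q [0.75, 0.37, 1.83, -0.45, 1.4, -2.24]
(array([-98.4,   3.3,  -4.9]), array([0.41, 0.3 , 0.33]))
```

View pics/p3.png

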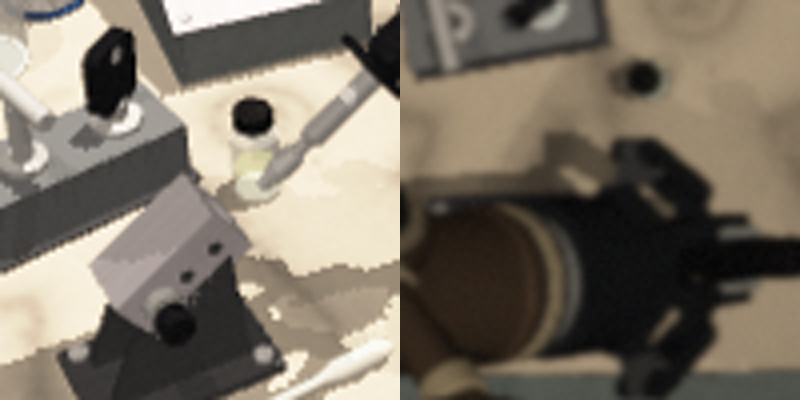

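```bash
python3 - <<'E'
from park import *
from cam import *
S=Cam(np.load("pics/scene3.npz"));T=Cam(np.load("pics/top0.npz"));B=tube(91.5)
w=lambda x,y,z:M+B@np.array([x,y,z])
for n,X in(("topnear",(0,.017,.017)),("topfar",(0,-.017,.017)),("botnear",(0,.017,-.017)),("endtopnear",(.062,.017,.017)),("endtopfar",(.062,-.017,.017)),("endbotnear",(.062,.017,-.017))): print(n,S.px(w(*X)).round(1),T.px(w(*X)).round(1))
p,R,_=cur();o=p+R@O;x=-R[:,0]
for d in(0,.047,.063,.075):print("bar",d,S.px(o+x*d).round(1))
g=np.load("pics/scene3.npz")["pixels"]
E
```

```text
topnear [223.2 252.8] [190.4 260. ]
topfar [215.6 242.1] [190.  245.1]
botnear [233.6 260.6] [200.2 258.8]
endtopnear [198.6 276.8] [170.7 259.7]
endtopfar [191.9 265.4] [170.4 245.2]
endbotnear [209.8 283.9] [180.7 258.5]
bar 0 [264.2 215.9]
bar 0.047 [246.3 233.6]
bar 0.063 [240.3 239.7]
bar 0.075 [235.7 244.2]
```

```bash
python3 -m handwheel '[[-0.006,-0.0015,-0.0025,0.2,-0.15,0.15,-1],[-0.006,-0.0015,-0.0025,0.2,-0.15,0.15,-1],[0,0,0,0,0,0,-1],[0,0,0,0,0,0,-1]]'; python3 - <<'E'
from park import *
import cv2
from cam import *
from station import grab_frame
print(where())
f=grab_frame("scene");np.savez("pics/scene4.npz",**f);S=Cam(f)
u0,v0,k=195,205,8
c=cv2.resize(f["pixels"][v0:v0+75,u0:u0+85,::-1],None,fx=k,fy=k,interpolation=cv2.INTER_CUBIC)
p,R,_=cur();o=p+R@O;x=-R[:,0];B=tube(91.5)
pt=lambda X:tuple(int(round(a)) for a in (S.px(X)-[u0,v0]+.5)*k)
for d in(0,.047,.063,.075):cv2.circle(c,pt(o+x*d),2,(0,0,255),-1)
for d in(0,-.03,-.06):cv2.circle(c,pt(M+B[:,0]*d),2,(255,0,0),-1)
cs=[(0,17,17),(0,17,-17),(62,17,-17),(62,17,17),(0,17,17),(0,-17,17),(62,-17,17),(62,17,17)]
cv2.polylines(c,[np.array([pt(M+B@np.array(q)*1e-3) for q in cs])],False,(0,160,0),1)
cv2.imwrite("pics/p4.png",c)
E
```

```text
time: 6.28
ee_pos: [0.3987, 0.2988, 0.2243]
tool_rot: [-3.138, -0.609, -1.547]
ft_force: [-0.1, 0.1, -1.9]
finger_gap: 0.241
grasp_force: 59.5
(array([-87. ,  -2.2,   2.6]), array([-0.14, -0.12, -0.1 ]))
```

View pics/p4.png

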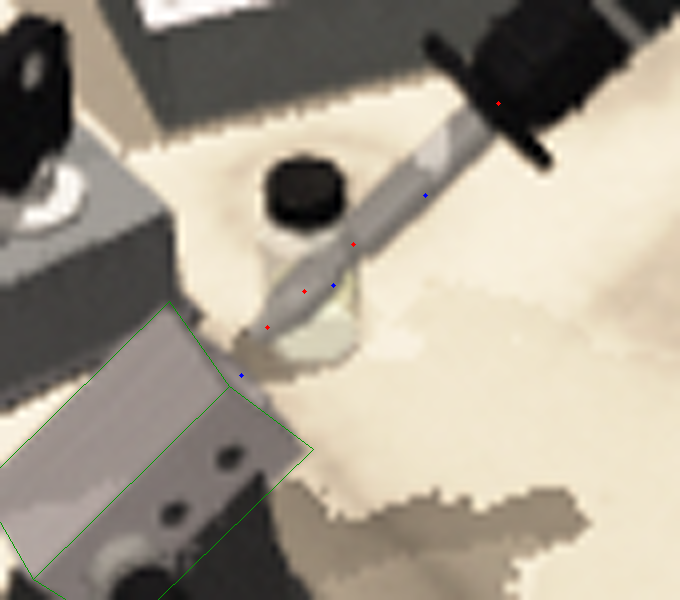

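The overlay shows the drawn holder outline matching the image, and the rod axis passing through the red points. The nose is at about (258,337), clear of the mouth. I'll centre it and start inserting.

```bash
python3 -m handwheel '[[0,0.001,0.0013,0.1,0,0.1,-1],[0,0.001,0.0013,0,0,0,-1],[0,0,0,0,0,0,-1],[0,0,0,0,0,0,-1]]'; python3 - <<'E'
from park import *
print(where())
E
```

```text
time: 6.82
ee_pos: [0.3967, 0.2972, 0.2221]
tool_rot: [-3.135, -0.609, -1.549]
ft_force: [0.5, 0.3, -0.9]
finger_gap: 0.24
grasp_force: 59.5
(array([-87.1,  -0.3,  -0. ]), array([-0.25, -0.12, -0.19]))
```

```bash
cat > w.sh <<'E'
python3 -c "
from park import *
print(*where(),cur()[2]['wrist_torque'].round(2))"
E
python3 -m handwheel '[[-0.008,0,0,0,0,0,-1],[-0.005,0,0,0,0,0,-1],[-0.005,0,0,0,0,0,-1],[0,0,0,0,0,0,-1]]'; sh w.sh; python3 -m handwheel '[[-0.003,0,0,0,0,0,-1],[-0.003,0,0,0,0,0,-1],[0,0,0,0,0,0,-1]]';sh w.sh
```

```text
time: 7.32
ee_pos: [0.3962, 0.3123, 0.2114]
tool_rot: [-3.136, -0.609, -1.548]
ft_force: [0.1, -0.3, -1.2]
finger_gap: 0.24
grasp_force: 59.5
[-68.6  -0.3  -0.2] [-0.24 -0.1  -0.15] [0.39 0.   0.01]
time: 7.7
ee_pos: [0.3962, 0.317, 0.2083]
tool_rot: [-3.135, -0.609, -1.548]
ft_force: [0.8, -0.2, -1.9]
finger_gap: 0.243
grasp_force: 59.5
[-62.9  -0.4  -0. ] [-0.25 -0.12 -0.18] [ 0.44  0.05 -0.04]
```

No contact yet, with the nose about 12–15 mm into the bore. Continuing.

```bash

python3 -m handwheel '[[-0.003,0,0,0,0,0,-1],[-0.003,0,0,0,0,0,-1],[-0.003,0,0,0,0,0,-1],[0,0,0,0,0,0,-1]]'; sh w.sh; python3 -m handwheel '[[-0.004,0,0,0,0,0,-1],[-0.004,0,0,0,0,0,-1],[0,0,0,0,0,0,-1]]';sh w.sh
```

```text
time: 8.2
ee_pos: [0.396, 0.3245, 0.203]
tool_rot: [-3.135, -0.609, -1.548]
ft_force: [-1.1, -0.3, -1.2]
finger_gap: 0.24
grasp_force: 59.5
[-53.8  -0.4  -0. ] [-0.24 -0.11 -0.17] [ 0.37  0.05 -0.02]
time: 8.57
ee_pos: [0.3959, 0.3311, 0.1984]
tool_rot: [-3.135, -0.609, -1.548]
ft_force: [0.8, 0.8, -1.0]
finger_gap: 0.238
grasp_force: 59.5
[-45.7  -0.4  -0.1] [-0.24 -0.11 -0.17] [ 0.37  0.02 -0.02]
```

```bash

python3 -m handwheel '[[-0.004,0,0,0,0,0,-1],[-0.004,0,0,0,0,0,-1],[-0.004,0,0,0,0,0,-1],[0,0,0,0,0,0,-1]]'; sh w.sh; python3 -m handwheel '[[-0.003,0,0,0,0,0,-1],[-0.003,0,0,0,0,0,-1],[-0.003,0,0,0,0,0,-1],[0,0,0,0,0,0,-1]]';sh w.sh
```

```text
time: 9.07
ee_pos: [0.3956, 0.3409, 0.1915]
tool_rot: [-3.135, -0.609, -1.548]
ft_force: [-0.1, -0.2, -1.2]
finger_gap: 0.243
grasp_force: 59.5
[-33.7  -0.4  -0.1] [-0.24 -0.11 -0.16] [0.4  0.02 0.02]
time: 9.57
ee_pos: [0.3959, 0.3484, 0.1865]
tool_rot: [-3.134, -0.608, -1.549]
ft_force: [0.2, -0.3, -2.5]
finger_gap: 0.238
grasp_force: 59.5
[-24.7  -0.9   0.2] [-0.29 -0.15 -0.2 ] [ 0.42 -0.23 -0.02]
```

```bash

python3 -m handwheel '[[-0.003,0,0,0,0,0,-1],[-0.003,0,0,0,0,0,-1],[-0.003,0,0,0,0,0,-1],[0,0,0,0,0,0,-1]]'; sh w.sh; python3 -m handwheel '[[-0.003,0,0,0,0,0,-1],[-0.003,0,0,0,0,0,-1],[0,0,0,0,0,0,-1]]';sh w.sh
```

```text
time: 10.07
ee_pos: [0.3955, 0.3562, 0.1811]
tool_rot: [-3.134, -0.607, -1.549]
ft_force: [2.1, 0.7, -1.5]
finger_gap: 0.241
grasp_force: 59.5
[-15.   -0.8   0.3] [-0.28 -0.24 -0.19] [ 0.46 -0.34  0.05]
time: 10.45
ee_pos: [0.3953, 0.3611, 0.1777]
tool_rot: [-3.135, -0.607, -1.548]
ft_force: [1.8, 0.2, -1.7]
finger_gap: 0.239
grasp_force: 59.5
[-9.1 -0.7  0.3] [-0.27 -0.24 -0.18] [ 0.5  -0.36  0.03]
```

```bash

python3 -m handwheel '[[-0.003,0,0,0,0,0,-1],[-0.002,0,0,0,0,0,-1],[0,0,0,0,0,0,-1]]'; sh w.sh; python3 -m handwheel '[[-0.0015,0,0,0,0,0,-1],[-0.0015,0,0,0,0,0,-1],[0,0,0,0,0,0,-1]]';sh w.sh
```

```text
time: 10.82
ee_pos: [0.395, 0.365, 0.1749]
tool_rot: [-3.135, -0.608, -1.548]
ft_force: [0.6, 0.7, -1.5]
finger_gap: 0.246
grasp_force: 59.5
[-4.3 -0.4  0.2] [-0.23 -0.19 -0.17] [ 0.6  -0.3   0.01]
time: 11.2
ee_pos: [0.395, 0.3664, 0.1738]
tool_rot: [-3.136, -0.611, -1.548]
ft_force: [0.8, -2.6, 0.8]
finger_gap: 0.239
grasp_force: 59.6
[-2.8 -0.5 -0. ] [-0.22  0.   -0.18] [-0.16 -0.11  0.07]
```

```bash

python3 -m handwheel '[[-0.0015,0,0,0,0,0,-1],[-0.001,0,0,0,0,0,-1],[0,0,0,0,0,0,-1]]'; sh w.sh; python3 - <<'E'
import cv2,numpy as np
from station import grab_frame
c=np.zeros((400,800,3),np.uint8)
for i,(n,u,v,w,h) in enumerate((("scene",180,215,100,100),("top",150,215,100,100))):
    f=grab_frame(n);c[:400,i*400:i*400+400]=cv2.resize(f["pixels"][v:v+h,u:u+w,::-1],None,fx=4,fy=4,interpolation=cv2.INTER_CUBIC)
cv2.imwrite("pics/p5.png",c)
E
```

```text
time: 11.58
ee_pos: [0.3951, 0.3668, 0.1736]
tool_rot: [-3.136, -0.616, -1.548]
ft_force: [0.4, -7.2, 6.3]
finger_gap: 0.24
grasp_force: 59.9
[-2.7 -0.5 -0.2] [-0.19  0.32 -0.18] [-1.19 -0.08  0.04]
```

View pics/p5.png

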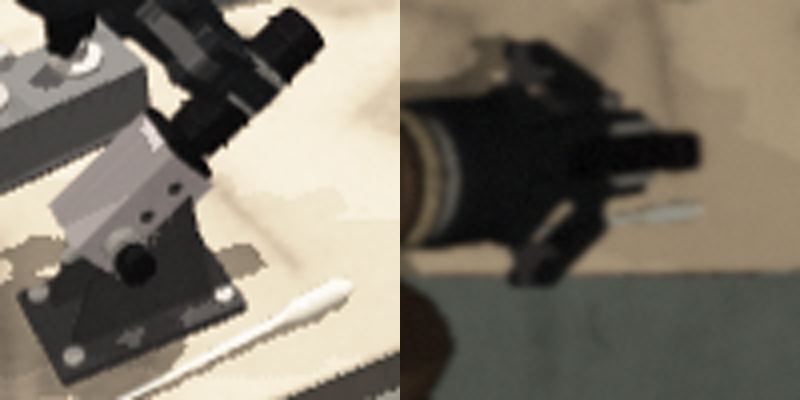

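Scene crop shows the guard flush on the holder mouth at about (175,145), and the axial force has risen to about 10 N, so the bar is seated. Relieve, release and back off.

```bash

python3 -m handwheel '[[0.002,0,0,0,0,0,-1],[0,0,0,0,0,0,-0.5],[0,0,0,0,0,0,0.2],[0,0,0,0,0,0,0.2],[0,0,0,0,0,0,0.2],[0,0,-0.02,0,0,0,0.2],[0,0,-0.04,0,0,0,0.2],[0,0,-0.04,0,0,0,0.2],[0,0,0,0,0,0,0.2]]'; python3 - <<'E'
from go import *
from cam import *
import cv2
from station import grab_frame
f=grab_frame("scene");np.savez("pics/scene6.npz",**f);g=grab_frame("top");np.savez("pics/top6.npz",**g)
c=cv2.resize(f["pixels"][150:300,150:350,::-1],None,fx=4,fy=4,interpolation=cv2.INTER_CUBIC);cv2.imwrite("pics/p6.png",c)
print(cur()[2]["joint_pos"].round(2))
# bow lines in scene0 vs. predictions
S=Cam(f)
for X in((.536,.369,.095),(.536,.369,.053),(.536,.369,.045)):print(S.px(X).round(1))
E
```

```text
time: 12.8
ee_pos: [0.3944, 0.4282, 0.2597]
tool_rot: [-3.127, -0.601, -1.551]
ft_force: [-0.1, 0.7, -0.8]
finger_gap: 0.598
grasp_force: 0.0
[ 0.91  0.51  1.55 -0.38  1.57 -2.17]
[196.8 210.4]
[198.6 226.1]
[198.9 229. ]
```

View pics/p6.png

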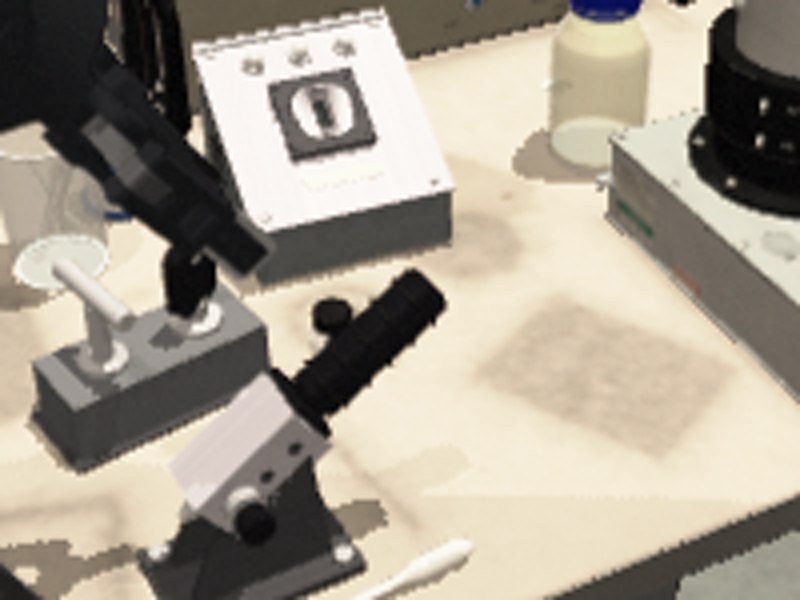

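The crop shows the bar parked with its guard on the holder mouth (310,400). The key stand, vial and the rest look undisturbed. Next I'll refine the lock position and plan the move to the key.

```bash
python3 - <<'E'
from go import *
from cam import *
S=Cam(np.load("pics/scene6.npz"));T=Cam(np.load("pics/top0.npz"))
print("lock",tri(T,(246.2,143.4),S,(230.2,177.8)),S.plane(230.2,177.8,.082),S.px((.65,.245,.082)))
a=np.radians(37);R=frame([0,0,-1],[np.cos(a),np.sin(a),0]);p,R0,_=cur()
rel(p,R,16);print("then",(R.T@(np.array([.537,.3705,.24])-p)).round(4))
E
```

```text
lock (array([0.65072404, 0.24416517, 0.0782835 ]), np.float64(0.002595511647414112)) [0.64434544 0.24534692 0.082     ] [229.4016424  176.70160278]
N 16 row [0.0, 0.0, 0.0] [-2.73, -0.84, 8.67] total [0.0, 0.0, 0.0] [-43.63, -13.49, 138.77] q [0.91, 0.51, 1.55, -0.38, 1.57, -2.17]
then [-0.1303  0.082   0.0159]
```

```bash
python3 -m handwheel '[[0,0,-0.02,-2.73,-0.84,8.67,0],[0,0,0,-2.73,-0.84,8.67,0],[0,0,0,-2.73,-0.84,8.67,0],[0,0,0,-2.73,-0.84,8.67,0],[0,0,0,-2.73,-0.84,8.67,0],[0,0,0,-2.73,-0.84,8.67,0],[0,0,0,-2.73,-0.84,8.67,0],[0,0,0,-2.73,-0.84,8.67,0]]'; python3 -m handwheel '[[0,0,0,-2.73,-0.84,8.67,-0.2],[0,0,0,-2.73,-0.84,8.67,-0.2],[0,0,0,-2.73,-0.84,8.67,-0.2],[0,0,0,-2.73,-0.84,8.67,-0.2],[0,0,0,-2.73,-0.84,8.67,-0.2],[0,0,0,-2.73,-0.84,8.67,-0.2],[0,0,0,-2.73,-0.84,8.67,-0.2],[0,0,0,-2.73,-0.84,8.67,-0.2],[0,0,0,0,0,0,-0.2],[0,0,0,0,0,0,-0.2]]'; python3 - <<'E'
from go import *
a=np.radians(37);R=frame([0,0,-1],[np.cos(a),np.sin(a),0]);rel([.537,.3705,.24],R,5)
E
```

```text
time: 13.9
ee_pos: [0.3923, 0.4347, 0.2698]
tool_rot: [-2.903, -0.297, -2.883]
ft_force: [-1.1, -0.7, -0.0]
finger_gap: 0.502
grasp_force: 0.0
time: 15.15
ee_pos: [0.3925, 0.4354, 0.2708]
tool_rot: [-3.137, -0.0, 2.218]
ft_force: [-1.4, 0.1, -0.8]
finger_gap: 0.398
grasp_force: 0.0
N 5 row [-0.0278, 0.0152, 0.0061] [-0.05, -0.0, 0.02] total [-0.1389, 0.0762, 0.0305] [-0.24, -0.01, 0.09] q [0.76, 0.27, 1.75, 0.0, 1.12, 0.11]
```

```bash
python3 -m handwheel '[[-0.0278,0.0152,0.006,0,0,0,-0.2],[-0.0278,0.0152,0.006,0,0,0,-0.2],[-0.0278,0.0152,0.006,0,0,0,-0.2],[-0.0278,0.0152,0.006,-0.2,0,0,-0.2],[-0.0277,0.0152,0.006,0,0,0,-0.2],[0,0,0,0,0,0,-0.2],[0,0,0,0,0,0,-0.2]]'; python3 - <<'E'
from go import *
from cam import *
import cv2
from station import grab_frame
a=np.radians(37);R=frame([0,0,-1],[np.cos(a),np.sin(a),0]);rel([.537,.3705,.24],R,1)
f=grab_frame("scene");S=Cam(f);p,R,_=cur()
k=6;u0,v0=160,175;c=cv2.resize(f["pixels"][v0:v0+80,u0:u0+100,::-1],None,fx=k,fy=k,interpolation=cv2.INTER_CUBIC)
for h in(.0,.06,.1,.11,.13,.15,.166,.18):
    q=(S.px(p+R[:,2]*h)-[u0,v0]+.5)*k;cv2.circle(c,tuple(int(x) for x in q),2,(0,0,255),-1)
cv2.imwrite("pics/p7.png",c)
E
```

```text
time: 16.02
ee_pos: [0.5367, 0.3707, 0.241]
tool_rot: [3.142, -0.001, 2.217]
ft_force: [-1.0, 0.9, -0.2]
finger_gap: 0.398
grasp_force: 0.0
N 1 row [-0.0004, 0.0001, 0.001] [0.0, -0.06, 0.0] total [-0.0004, 0.0001, 0.001] [0.0, -0.06, 0.0] q [0.54, 0.42, 1.62, 0.0, 1.11, -0.11]
```

View pics/p7.png

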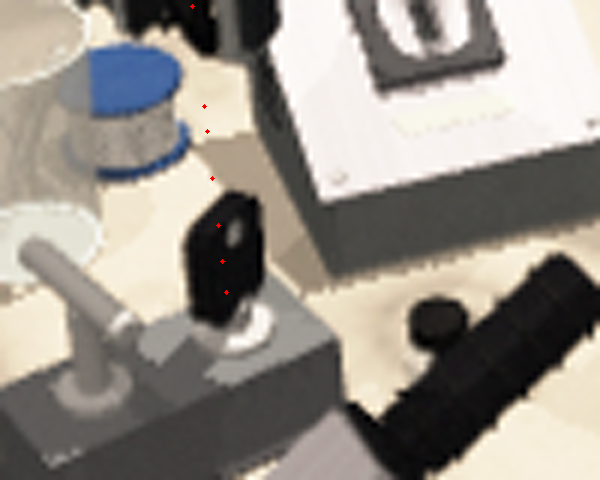

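The tool axis (red dots) runs through the bow, whose centre is at about (225,255), within roughly 1.5 mm. Going down and gripping.

```bash
python3 -m handwheel '[[0,0,0.035,0,0,0,-0.2],[0,0,0.035,0,0,0,-0.2],[0,0,0.025,0,0,0,-0.2],[0,0,0.015,0,0,0,-0.2],[0,0,0,0,0,0,-0.2]]'; python3 -m handwheel '[[0,0,0,0,0,0,-0.5],[0,0,0,0,0,0,-0.7],[0,0,0,0,0,0,-1],[0,0,0,0,0,0,-1],[0,0,0,0,0,0,-1],[0,0,0,0,0,0,-1]]' 80; python3 -c "
from go import *
s=cur()[2];print(s['joint_pos'].round(3),s['ft_force'],s['wrist_torque'])"
```

```text
time: 16.7
ee_pos: [0.536, 0.3709, 0.1305]
tool_rot: [-3.141, -0.001, 2.217]
ft_force: [-0.4, -0.7, 0.8]
finger_gap: 0.399
grasp_force: 0.0
time: 17.45
ee_pos: [0.5381, 0.3715, 0.1332]
tool_rot: [3.137, -0.0, 2.216]
ft_force: [-0.7, -0.5, 5.9]
finger_gap: 0.106
grasp_force: 78.7
[ 5.370e-01  5.540e-01  1.664e+00  1.000e-03  9.200e-01 -1.090e-01] [-0.7183223  -0.46408451  5.94434754] [-0.02231746  0.15599233  0.04628018]
```

```bash
cat > lock.py <<'E'
from go import *
L=np.array([.648,.2447,.0825]);H=.093
def lk(psi=-4.5):
    a=np.radians(psi);t=np.radians(27);c,s=np.cos(a),np.sin(a)
    x=np.array([np.cos(t)*c,np.cos(t)*s,np.sin(t)]);z=np.array([-np.sin(t)*c,-np.sin(t)*s,np.cos(t)]);return np.c_[x,np.cross(z,x),z]
def target(d):
    B=lk();return L+B[:,2]*(d+H),np.c_[-B[:,0],B[:,1],-B[:,2]]
def where():
    p,R,s=cur();B=lk();G=np.c_[-B[:,0],B[:,1],-B[:,2]]
    print("key in lock mm",np.round(B.T@(p+R[:,2]*H-L)*1e3,1),"rot(tool)",np.round(np.degrees(Ro.from_matrix(G.T@R).as_rotvec()),2),"F",(B.T@s["ft_force"]).round(1),"M",(B.T@s["wrist_torque"]).round(2),"gap",round(float(s["finger_gap"]),3),"q6",s["joint_pos"].round(2)[3:])
if __name__=="__main__": where()
E
python3 -m handwheel '[[0,0,-0.005,0,0,0,-1],[0,0,-0.015,0,0,0,-1],[0,0,-0.03,0,0,0,-1],[0,0,-0.04,0,0,0,-1],[0,0,-0.03,0,0,0,-1],[0,0,0,0,0,0,-1],[0,0,0,0,0,0,-1]]'; python3 - <<'E'
from lock import *
p,R=target(.055);print(p);rel(p,R,9)
E
```

```text
time: 18.32
ee_pos: [0.5362, 0.3703, 0.2504]
tool_rot: [-3.141, -0.001, 2.216]
ft_force: [-0.2, 0.1, -1.0]
finger_gap: 0.11
grasp_force: 78.5
[0.58101653 0.24997171 0.21436897]
N 9 row [-0.0106, -0.0093, 0.0061] [-1.27, -2.82, -5.29] total [-0.123, -0.0366, 0.0359] [-11.45, -25.4, -47.58] q [0.54, 0.41, 1.61, 0.0, 1.12, -0.11]
```

```bash
python3 -m handwheel '[[-0.0106,-0.0093,0.006,-1.27,-2.82,-5.29,-1],[-0.0106,-0.0093,0.006,-1.27,-2.82,-5.29,-1],[-0.0106,-0.0093,0.006,-1.27,-2.82,-5.29,-1],[-0.0106,-0.0093,0.006,-1.27,-2.82,-5.29,-1],[-0.0106,-0.0093,0.006,-1.27,-2.82,-5.29,-1],[-0.0106,-0.0093,0.006,-1.27,-2.82,-5.29,-1],[-0.0106,-0.0093,0.006,-1.27,-2.82,-5.29,-1],[-0.0106,-0.0093,0.006,-1.27,-2.82,-5.29,-1],[-0.0106,-0.0093,0.006,-1.27,-2.82,-5.29,-1],[0,0,0,0,0,0,-1]]'; python3 -m handwheel '[[0,0,0,0,0,0,-1],[0,0,0,0,0,0,-1]]'; python3 - <<'E'
from lock import *
where();p,R=target(.055);rel(p,R,1)
from station import grab_frame
from cam import *
import cv2
for n in("scene","top"): 
    f=grab_frame(n);np.savez(f"pics/{n}8.npz",**f);C=Cam(f);p,R,_=cur();g=f["pixels"][:,:,::-1].astype(int)
    for h in(.059,.093,.108,.123):print(n,h,C.px(p+R[:,2]*h).round(1))
E
```

```text
time: 19.58
ee_pos: [0.5797, 0.2491, 0.2127]
tool_rot: [-3.14, 0.467, 3.062]
ft_force: [-0.1, 0.6, -0.3]
finger_gap: 0.104
grasp_force: 78.4
time: 19.82
ee_pos: [0.5815, 0.2513, 0.2158]
tool_rot: [3.14, 0.472, 3.063]
ft_force: [-1.7, -0.1, -1.0]
finger_gap: 0.106
grasp_force: 78.4
key in lock mm [ 1.   1.5 56.1] rot(tool) [-0.07 -0.04  0.03] F [-1.9 -0.3 -0.1] M [-0.01  0.28  0.04] gap 0.106 q6 [-0.43  0.55 -0.75]
N 1 row [0.0009, -0.0014, 0.0011] [0.07, 0.04, -0.03] total [0.0009, -0.0014, 0.0011] [0.07, 0.04, -0.03] q [0.42, 0.28, 1.93, -0.43, 0.55, -0.75]
scene 0.059 [233.3 154.8]
scene 0.093 [231.6 163.4]
scene 0.108 [230.9 167. ]
scene 0.123 [230.2 170.6]
top 0.059 [244.5 155.6]
top 0.093 [245.  150.9]
top 0.108 [245.2 149. ]
top 0.123 [245.4 147.1]
```

```bash
python3 -m handwheel '[[0.0009,-0.0014,0.006,0,0,0,-1],[0,0,0.008,0,0,0,-1],[0,0,0.006,0,0,0,-1],[0,0,0,0,0,0,-1],[0,0,0,0,0,0,-1]]' >/dev/null; python3 lock.py; python3 -m handwheel '[[0,0,0.003,0,0,0,-1],[0,0,0.003,0,0,0,-1],[0,0,0,0,0,0,-1]]'>/dev/null; python3 lock.py
```

```text
key in lock mm [ 0.5 -0.4 36.1] rot(tool) [-0.06 -0.07  0.01] F [-0.5 -0.5 -1.1] M [ 0.02  0.35 -0.02] gap 0.104 q6 [-0.45  0.52 -0.73]
key in lock mm [ 0.2 -0.5 30. ] rot(tool) [-0.05 -0.05  0.  ] F [ 0.2 -0.6 -1.5] M [-0.07  0.29  0.03] gap 0.105 q6 [-0.45  0.51 -0.73]
```

```bash
python3 -m handwheel '[[0,0,0.002,0,0,0,-1],[0,0,0.002,0,0,0,-1],[0,0,0,0,0,0,-1]]'>/dev/null; python3 lock.py
```

```text
key in lock mm [ 0.3 -0.5 26. ] rot(tool) [-0.05 -0.06  0.01] F [-0.  -0.3 -1.4] M [-0.06  0.3   0.03] gap 0.105 q6 [-0.45  0.5  -0.73]
```

Blade tip should now be in the flare, with no contact yet. Going on in small steps.

```bash
python3 -m handwheel '[[0,0,0.002,0,0,0,-1],[0,0,0.002,0,0,0,-1],[0,0,0,0,0,0,-1]]'>/dev/null; python3 lock.py; python3 -m handwheel '[[0,0,0.002,0,0,0,-1],[0,0,0.002,0,0,0,-1],[0,0,0,0,0,0,-1]]'>/dev/null; python3 lock.py
```

```text
key in lock mm [ 0.3 -0.5 22. ] rot(tool) [-0.05 -0.06  0.  ] F [-1.3 -0.2 -0.5] M [ 0.02  0.31 -0.02] gap 0.104 q6 [-0.46  0.5  -0.72]
key in lock mm [-0.8 -1.4 17.7] rot(tool) [ 0.05  0.05 -0.  ] F [-2.7 -3.  -0.4] M [-0.44  0.75 -0.03] gap 0.108 q6 [-0.46  0.49 -0.72]
```

The walls are pushing the key towards −x and −y, so it's in the keyway but off-centre. I'll ease it that way and go on.

```bash
python3 -m handwheel '[[0.0015,-0.0015,0,0,0,0,-1],[0,0,0.002,0,0,0,-1],[0,0,0,0,0,0,-1]]'>/dev/null; python3 lock.py; python3 -m handwheel '[[0,0,0.002,0,0,0,-1],[0,0,0.002,0,0,0,-1],[0,0,0,0,0,0,-1]]'>/dev/null; python3 lock.py
```

```text
key in lock mm [-1.  -1.7 16. ] rot(tool) [-0.08 -0.08  0.01] F [-2.1  0.9 -1.7] M [-0.    0.6  -0.03] gap 0.106 q6 [-0.47  0.49 -0.72]
key in lock mm [-1.  -1.8 12. ] rot(tool) [-0.08 -0.08  0.  ] F [-3.1 -0.8 -2.1] M [0.02 0.59 0.02] gap 0.107 q6 [-0.47  0.48 -0.71]
```

```bash
python3 -m handwheel '[[0.0007,0,0.003,0,0,0,-1],[0,0,0.003,0,0,0,-1],[0,0,0,0,0,0,-1]]'>/dev/null; python3 lock.py; python3 -m handwheel '[[0,0,0.002,0,0,0,-1],[0,0,0.002,0,0,0,-1],[0,0,0,0,0,0,-1]]'>/dev/null; python3 lock.py
```

```text
key in lock mm [-1.3 -1.7  6. ] rot(tool) [-0.09 -0.12  0.01] F [-1.4 -0.9 -0.5] M [-0.07  0.32 -0.01] gap 0.104 q6 [-0.48  0.47 -0.71]
key in lock mm [-1.5 -1.7  2.1] rot(tool) [-0.08 -0.09  0.01] F [-0.2 -0.5 -0.8] M [-0.    0.32  0.01] gap 0.101 q6 [-0.48  0.47 -0.7 ]
```

```bash
python3 -m handwheel '[[0,0,0.001,0,0,0,-1],[0,0,0.001,0,0,0,-1],[0,0,0,0,0,0,-1]]'>/dev/null; python3 lock.py; 
```

```text
key in lock mm [-1.7 -1.8  0.1] rot(tool) [-0.07 -0.08  0.01] F [-0.3 -0.4 -0.8] M [-0.01  0.35 -0.  ] gap 0.109 q6 [-0.48  0.46 -0.7 ]
```

```bash
python3 -m handwheel '[[0,0,0.001,0,0,0,-1],[0,0,0.001,0,0,0,-1],[0,0,0,0,0,0,-1]]'>/dev/null; python3 lock.py;python3 -m handwheel '[[0,0,0.001,0,0,0,-1],[0,0,0.001,0,0,0,-1],[0,0,0,0,0,0,-1]]'>/dev/null; python3 lock.py 
```

```text
key in lock mm [-1.5 -1.7 -0.8] rot(tool) [-0.04 -0.08  0.02] F [-3.8 -0.8  8.3] M [-0.22  0.67 -0.04] gap 0.107 q6 [-0.48  0.46 -0.7 ]
key in lock mm [-1.5 -1.7 -1. ] rot(tool) [ 0.02 -0.07  0.03] F [-7.2 -2.1 25.5] M [-0.51  1.34  0.03] gap 0.108 q6 [-0.49  0.46 -0.7 ]
```

The key is home, with a hard stop at 25 N. Ease off a little and turn clockwise (+tool z).

```bash
python3 -m handwheel '[[0,0,-0.001,0,0,0,-1],[0,0,0,0,0,4,-1],[0,0,0,0,0,8,-1],[0,0,0,0,0,8,-1],[0,0,0,0,0,0,-1]]' 100 >/dev/null; python3 lock.py;python3 -m handwheel '[[0,0,0,0,0,8,-1],[0,0,0,0,0,8,-1],[0,0,0,0,0,8,-1],[0,0,0,0,0,0,-1]]'>/dev/null; python3 lock.py 
```

```text
key in lock mm [-0.6 -0.6 -0.8] rot(tool) [-0.18 -0.16 20.09] F [-4.   0.8 14. ] M [-0.07  0.88 -0.07] gap 0.104 q6 [-0.49  0.46 -0.35]
key in lock mm [ 0.5  0.3 -0.8] rot(tool) [-0.36 -0.19 44.09] F [-1.5  1.3 11.2] M [ 0.29  0.65 -0.07] gap 0.101 q6 [-0.49  0.46  0.07]
```

Torque about the key axis is 0.07 N m, which matches the plug's friction, so the plug is turning. Continuing.

```bash
python3 -m handwheel '[[0,0,0,0,0,8,-1],[0,0,0,0,0,8,-1],[0,0,0,0,0,8,-1],[0,0,0,0,0,8,-1],[0,0,0,0,0,0,-1]]' >/dev/null; python3 lock.py;python3 -m handwheel '[[0,0,0,0,0,8,-1],[0,0,0,0,0,8,-1],[0,0,0,0,0,6,-1],[0,0,0,0,0,0,-1]]'>/dev/null; python3 lock.py 
```

```text
key in lock mm [ 2.3  0.6 -0.7] rot(tool) [-0.58 -0.18 76.07] F [0.6 1.5 8.4] M [ 0.22  0.06 -0.09] gap 0.102 q6 [-0.49  0.46  0.63]
key in lock mm [ 2.9  0.4 -0.7] rot(tool) [-0.66 -0.1  98.05] F [2.4 0.7 7.4] M [ 0.09 -0.05  0.06] gap 0.104 q6 [-0.49  0.46  1.01]
```

```bash
python3 -m handwheel '[[0,0,0,0,0,2,-1],[0,0,0,0,0,2,-1],[0,0,0,0,0,0,-1],[0,0,0,0,0,0,-1]]' >/dev/null; python3 lock.py; python3 -m handwheel '[[0,0,0,0,0,3,-1],[0,0,0,0,0,0,-1],[0,0,0,0,0,0,-1]]' >/dev/null; python3 lock.py; python3 - <<'E'
from station import grab_frame
import numpy as np
for n in("scene","top"): np.savez(f"pics/{n}9.npz",**grab_frame(n))
E
```

```text
key in lock mm [ 3.   0.3 -0.7] rot(tool) [-6.7000e-01 -1.0000e-01  1.0198e+02] F [1.2 0.8 8.4] M [ 0.07 -0.08  0.13] gap 0.105 q6 [-0.49  0.46  1.08]
key in lock mm [ 3.1  0.2 -0.7] rot(tool) [-6.9000e-01 -1.0000e-01  1.0492e+02] F [1.7 0.7 7. ] M [-0.04 -0.18  0.24] gap 0.102 q6 [-0.49  0.46  1.13]
```

The torque climbs past about 98°, so the plug is against its end stop. Relax, release and back straight out.

```bash
python3 -m handwheel '[[0,0,0,0,0,-4,-1],[0,0,0,0,0,0,-1],[0,0,0,0,0,0,-0.8],[0,0,0,0,0,0,-0.6],[0,0,0,0,0,0,-0.4],[0,0,0,0,0,0,-0.2],[0,0,0,0,0,0,-0.2],[0,0,0,0,0,0,-0.2]]' ; python3 lock.py; python3 -m handwheel '[[0,0,-0.01,0,0,0,-0.2],[0,0,-0.02,0,0,0,-0.2],[0,0,-0.03,0,0,0,-0.2],[0,0,-0.04,0,0,0,-0.2],[0,0,0,0,0,0,-0.2]]'; python3 lock.py
```

```text
time: 28.9
ee_pos: [0.6053, 0.246, 0.1618]
tool_rot: [2.677, -0.088, 1.321]
ft_force: [0.6, -0.9, 0.9]
finger_gap: 0.4
grasp_force: 0.0
key in lock mm [-1.9 -2.  -3. ] rot(tool) [-9.00e-02  1.00e-02  1.01e+02] F [ 1.  -0.8  0.5] M [ 0.03  0.21 -0.02] gap 0.4 q6 [-0.49  0.46  1.06]
time: 29.52
ee_pos: [0.561, 0.2508, 0.2555]
tool_rot: [2.671, -0.093, 1.323]
ft_force: [-0.8, -0.1, 0.5]
finger_gap: 0.399
grasp_force: 0.0
key in lock mm [  1.6  -0.3 100.8] rot(tool) [-6.2000e-01 -7.0000e-02  1.0105e+02] F [-0.5 -0.1  0.8] M [0.03 0.13 0.01] gap 0.399 q6 [-0.4   0.61  0.99]
```

```bash
python3 -m handwheel '[[0,0,-0.04,0,0,0,0],[0,0,-0.05,0,0,0,0],[0,0,-0.04,0,0,0,0],[0,0,0,0,0,0,0],[0,0,0,0,0,0,0]]'; python3 - <<'E'
from lock import *
from cam import *
from station import grab_frame
B=lk();C={}
Lk=L
for n in("scene","top"):
    f=grab_frame(n);np.savez(f"pics/{n}10.npz",**f);C[n]=c=Cam(f);g=f["pixels"].max(2);old=np.load(f"pics/{n}0.npz")["pixels"].max(2)
    print(n,"old plug",c.px(L).round(1),"exp bow corners",[c.px(L+B@np.array(q)).round(1).tolist() for q in((0,.018,.055),(0,-.018,.055),(0,.018,.013),(0,-.018,.013))])
    u,v=c.px(L+B[:,2]*.034).astype(int);print(u,v)
    w=g[v-16:v+17,u-16:u+17]
    for r,row in enumerate(w): print(v-16+r,"".join("#" if x<40 else "+" if x<90 else "-" if x<150 else "." for x in row))
    print("col0",u-16)
E
```

```text
time: 30.15
ee_pos: [0.5006, 0.2537, 0.3655]
tool_rot: [2.678, -0.087, 1.321]
ft_force: [0.4, 0.7, -0.7]
finger_gap: 0.5
grasp_force: 0.0
scene old plug [229.8 176.9] exp bow corners [[225.0, 165.5], [239.6, 162.5], [223.3, 175.5], [237.4, 172.4]]
231 169
153 ------------------++-..--.......-
154 ----------------..--............-
155 -----------..--.................-
156 -----...--.......................
157 ..--.............................
158 .................................
159 .................................
160 .................................
161 .....................--..........
162 ..................-.-++-.........
163 ...........---+##++#+++##........
164 .........--###+++#++++###-.......
165 .........-+##############-.......
166 ..........+#######++######.......
167 ..........-######+--+#####.......
168 ..........+#####++--+####+.......
169 ..........+######+++#####-.......
170 .....----+###############........
171 ..-------+###############........
172 ..-++----+###############........
173 ..------..+#############+........
174 ...-----..-#############+........
175 ...+
[... 1097 characters left out ...]
+++--..
147 .....--+#########+++######++--...
148 ....--++########++++######++--...
149 ....--++#########++#######++--...
150 ...---++##################++--...
151 ...--++###################++--...
152 ...--+++##################++--...
153 ...--++++++++############+++--...
154 ...---++++++++++++++++++++++--...
155 ...---------++++++------------...
156 ....------------------------.....
157 .......------------..............
158 ...........-------...............
159 .................................
160 .................................
161 .................................
162 .................................
163 .................................
164 .................................
col0 229
```

The mask shows the bow spanning u 225–239, v 163–175, against about 223–240, 162–176 expected for a home key turned a quarter turn. Last check: that the bar is unchanged, then hand in.

```bash
python3 - <<'E'
import numpy as np
from station import *
a=np.load("pics/scene6.npz")["pixels"].max(2);b=np.load("pics/scene10.npz")["pixels"].max(2)
for n,(u,v,w,h) in dict(bar=(215,214,50,45),tkey=(158,212,26,34)).items():
    for im in(a,b):
        m=(im[v:v+h,u:u+w]<50) if n=="bar" else (im[v:v+h,u:u+w]>150); print(n,m.sum(),np.argwhere(m).mean(0).round(2))
s=get_state();print(s["ft_force"].round(1),s["qvel"].round(3).max(),hand_in())
E
```

```text
bar 682 [22.04 24.31]
bar 687 [22.09 24.23]
tkey 673 [14.04 11.85]
tkey 666 [14.   11.83]
the job is handed in; nothing more can be done
[0.3 0.3 0.3] 0.007 None
```

The shorting bar is parked and the interlock key is home and turned to its end stop; the job was handed in at about 30 s, clear of everything, and the judge returned no verdict.

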